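# Push the drill-bit rack home past the spring gate

### The arm

A 7-joint arm with a two-finger parallel gripper is mounted at the origin on the work surface. World frame = base frame: x ahead of the robot, y to its left, z up, the work surface at z = 0. Lengths are in m, angles in degrees, forces in N, time in s.
With the tool pointing down it reaches from about 0.4 to 0.9 m from the base axis. Payload 5.5 kg.
Tool frame: the origin (TCP) lies at the very end of the fingers, on their centre line; the grasp point (between the pads) lies 19 mm behind it (bot.grip_depth is the distance from the TCP to the grasp point, in m); z points along the fingers, y is the direction in which the jaws open and shut (so a half turn about z gives the same grasp; the last joint's range is limited). The gripper opens to 85 mm and grips with 20 to 120 N. Pads are 22 mm wide; open, the fingers measure 114 mm over their backs; the gripper's body (76 mm by 85 mm) begins 54 mm behind the grasp point. The pads swing forward as they close: fully open they stand 13 mm farther back than shut.
Start: joints at [80.741, 28.699, -24.465, 88.831, 12.651, 65.22, -12.049], TCP at [0.268, -0.592, 0.231] pointing down, gripper open.
Joint ranges: [-164.97, 164.97], [-17.58, 116.51], [-87.97, 89.64], [11.32, 138.91], [-80.73, 260.73], [10.89, 115.49], [-147.41, 147.41]. Speed limits (degrees/s): [147.25, 147.25, 180, 180, 180, 180, 180].

### API

Orientations are given as a 3x3 rotation matrix whose columns are the frame's x, y, z axes.
In Python, from rig import bot gives the robot as it stands. The module is installed in compiled form; this text tells all that it offers.
- The arm moves only by the tool play_rows, never from a script. Its argument "increments" is a list that holds one entry, the list of rows, each a list of 7 numbers: the shift along the tool's x, y, z in m, then the turn, a rotation vector about the tool's x, y, z in degrees, then the closure, from 0 (fully open) to 1 (shut). In form: [[[tx, ty, tz, wx, wy, wz, grip], ...]]. A call has 1 to 5 rows; each row is the pose to reach, as a shift and turn from the pose commanded when the call began, along the tool's axes at that moment; what a row does not reach only later rows make up. A row lasts 1/10 s, in which the tool goes at most 50 mm and 8.59 degrees, less where a joint would pass 70% of its speed; a pose out of reach is approached as far as the arm can. A call with a gripper value outside its range is refused whole. The fingers move at their own pace and stop on an object; "force" is the grip in N (left out, the last holds). Time passes only in rows, so rows that repeat a pose let the fingers close. It gives the time, the measured TCP pose, the force and the opening at its end, in the units of the state.
- bot.get_obs(): the state, without advancing time (a new reading comes with each control period).
- bot.get_image(name): name is "side" or "top" or "wrist"; returns a dict with "color" (480x640x3 uint8, red, green, blue), "fx", "fy", "cx", "cy" (pixels), "extrinsics" (4x4, takes a point from camera to world coordinates). Camera axes: x right, y down, z forward; pixel columns grow to the right and rows downward; lengths in m; the calibration is good to about 2 mm. A picture is of the moment at which its call begins. There is no depth.
- bot.close_job(): hands the job in, once; it reports no verdict.
Trained networks look in a picture, given as the dict that the camera call returned (one of the last four; its "shot" number tells which), for a name from the list of things; names that differ only in an ending like _2 or _b are one class to them, and where a whole thing is asked for, a point or a joint stands for the part that bears it (a point fixed in the world has none). Each returns a list of dicts, best first, with "confidence" (0 to 1); they miss things now and then, are a little off and sometimes report something else, mostly with a low value. They report only what shows in the picture. A call takes as long as a camera call. They do not tell look-alikes from the thing itself.
- bot.recognise(picture, thing): "position" ([x, y, z] in m, in world coordinates, good to about 4 mm: the middle of the surface that is visible of it).
- bot.masks_of(picture, thing): "mask" (480x640 bool, what is visible of it).
The state is a dict: "t": time; "joint_positions": joint angles; "joint_velocities": joint speeds; "joint_torque": joint torques, N m; "tool_pos": TCP position; "tcp_rot": TCP orientation; "force": force on the tool from outside, world axes, zero at the start; "wrist_torque": the same for the moment, N m; "grip_width": finger opening in m.
Only numpy, scipy, OpenCV 4.12 (cv2) and the standard library are available. Lean on these libraries where they do the work, as an engineer would, in place of code of your own. Each camera call takes 0.05 s, during which the arm holds its last target.

### The job

Press the orange spring plate beside the chute down with one fingertip to swing the gate up, and while holding it open push the dark drill-bit rack along the chute, by the tab at its tail, under the gate and fully home against the end stop without the gate ever touching it. Then draw the hand away so that the gate drops shut behind the bits. The rack is only pushed, never lifted, and the things lying around the chute stay where they are.

Things in the scene. Friction and masses are not known exactly. Their poses are not given: they have to be found in the camera images.
- chute: Fixed plywood chute. Origin on the bench; x axis = push direction along its centre line, y towards the orange press plate, z up. Floor top at z = 6 mm, from the open entry x = -235 to the end stop x = 180; inside 56 mm wide, walls 6 mm thick with tops at z = 24.
- end_stop (a point): Foot of the 42 mm high end stop's face, on the chute's floor at chute x = 180 mm, y = 0. The rack is fully home with its block's front against it (rack origin at chute x = 135).
- rack: Loose dark wooden drill-bit rack, 0.2 to 0.45 kg, in the chute before the gate, parallel to it. Origin under the centre of its block, on the chute's floor; x forward (push direction). Block 90 x 50 x 26 mm with bits standing to 32 mm. A tail 8 mm high runs back from the block to the push tab.
- push_tab (a point): Centre of the rear face of the rack's upright push tab, 115 mm behind the rack's origin, 20 mm above the chute's floor; tab 8 mm thick, 40 wide, 40 high. When home, this face is at chute x = 20 mm, 50 mm short of the gate; the low tail then lies under the shut gate.
- gate (a joint): Gate angle, rad: 0 shut, 0.8 widest. Plate and blade are one rigid part turning about a line along the chute at chute y = 37 mm, z = 30 mm: plate down, blade up. A spring shuts it (2 to 4 N on the plate holds it open). The rack passes clear at 0.45 or more. A fingertip on the plate at chute y = 77 mm, its end 25 mm above the bench, gives about 0.6.
- press_plate (a point): On top of the orange press plate, mid-length, 40 mm out from the hinge line; moves with the gate. The flat plate is 4 mm thick, runs along the chute from chute x = -220 to 55 mm (a fingertip can slide along it) and reaches 60 mm out from the hinge line. Shut, it slopes up outwards at 0.38 rad; slope = 0.38 minus the joint value.
- gate_blade (a point): Middle of the gate blade's lower edge; moves with the gate. Shut: chute x = 70 mm, y = -13, 23 mm above the bench. Orange panel 6 mm thick along the chute, from chute y = -26 to 0, hung from an arm that comes over from the hinge line; tops out at 56 mm shut, about 90 mm open.
- tape_roll: Bystander: roll of paper tape lying flat, 90 mm across, 24 mm high; origin at the centre of its underside.
- tape_measure: Bystander: yellow tape measure standing upright, 62 x 34 x 58 mm high; origin at the centre of its underside.
- stain_tin: Bystander: brass-coloured tin, 72 mm across, 65 mm high; origin at the centre of its underside.
- screwdriver: Bystander: screwdriver lying on the bench on the press-plate side of the chute, about 200 mm long; origin on its underside, x axis along it.
Mind the look-alikes: they are no part of the job. Of the things like the rack, leave any that is red or yellow; of the rest the smaller one is meant.

How it is judged (in metres and radians):
On the way, in this order (a step that is already met when the one before it is completed fails the run):
1. the gate is held open by a finger while the rack is still before it (value of joint gate above 0.35 rad and contact force between the fingers and gate above 0.3 N and x of rack in the frame of chute below 0.025 m), for 0.2 s.
2. the rack's front is under the gate, which a finger holds open (value of joint gate above 0.35 rad and contact force between the fingers and gate above 0.3 N and x of rack in the frame of chute between 0.045 and 0.115 m), for 0.1 s.
At the end, for the whole second after the job is handed in: The rack stands flat in the chute, at rest, within 6 mm of the end stop, and the gate has dropped shut (below 0.05 rad) behind its block (x of rack in the frame of chute above 0.129 m and z of rack in the frame of chute below 0.009 m and angle between rack's own z axis and vertical below 0.06 rad and linear speed of rack below 0.01 m/s and value of joint gate below 0.05 rad); the robot touches nothing.
It fails at once if the gate touches the rack (contact force between gate and rack above 0.5 N).
It fails at once if the rack is lifted or tipped (z of rack in the frame of chute above 0.016 m or angle between rack's own z axis and vertical above 0.2 rad).
It fails at once if a bystander is moved by more than 20 mm (distance of any of tape_roll, tape_measure, stain_tin, screwdriver from where it was at the start of the episode above 0.02 m).
It also fails if it takes over 35 s, if anything falls off the work surface, if the arm or the gripper's body presses on something with over 40 N, if the wrist force passes 120 N, or if a joint passes its speed limit or range.

## Working session

There is one attempt and no reset: what is moved stays moved. The work goes in short steps, Python scripts to look and compute and a tool call to move; the robot and the scene stay as the last step left them, time stands still between calls to the robot, and variables do not carry over. Pictures are saved under pics/ and viewed, and the job is handed in when it is done.

Besides the shell and the picture viewer there is one more tool, called after "Call:" as name(argument=value, ...) on one line, values as JSON. play_rows: Moves the arm, as the interface text tells. Its arguments: {"type":"object","properties":{"increments":{"type":"array"},"force":{"type":"number"}},"required":["increments"]}

```bash
mkdir -p pics; cat > h.py <<'E'
import numpy as np, cv2
from rig import bot
def save(p,n): cv2.imwrite('pics/'+n,cv2.cvtColor(p['color'],cv2.COLOR_RGB2BGR))
def ray(p,u,v,z):
    E=np.array(p['extrinsics']); d=E[:3,:3]@np.array([(u-p['cx'])/p['fx'],(v-p['cy'])/p['fy'],1]); o=E[:3,3]
    return o+d*(z-o[2])/d[2]
def proj(p,X):
    E=np.linalg.inv(np.array(p['extrinsics'])); q=E[:3,:3]@np.array(X)+E[:3,3]
    return p['fx']*q[0]/q[2]+p['cx'],p['fy']*q[1]/q[2]+p['cy']
E
python3 - <<'E'
from h import *
np.set_printoptions(precision=4,suppress=True)
for n in ['top','side']:
    p=bot.get_image(n); save(p,n+'0.png'); print(n,p['fx'],p['fy'],p['cx'],p['cy'],p['extrinsics'])
    for t in ['chute','rack','push_tab','press_plate','gate_blade','gate','end_stop','tape_roll','tape_measure','stain_tin','screwdriver']:
        try: print(t,[(np.round(r['position'],3).tolist(),round(r['confidence'],2)) for r in bot.recognise(p,t)])
        except Exception as e: print(t,e)
print(bot.get_obs())
E
```

```text
top 451.405496206114 451.405496206114 311.26561438931304 236.25305409766767 [[-0.0143 -0.9962  0.0859  0.4415]
 [-0.9994  0.0116 -0.0314 -0.0181]
 [ 0.0303 -0.0863 -0.9958  1.123 ]
 [ 0.      0.      0.      1.    ]]
chute [([0.483, 0.004, 0.025], 0.92)]
rack [([0.542, -0.35, 0.031], 0.9), ([0.802, -0.101, 0.026], 0.74), ([0.252, -0.335, 0.034], 0.69)]
push_tab [([0.25, -0.334, 0.033], 0.87), ([0.543, -0.347, 0.034], 0.74), ([0.51, -0.048, 0.032], 0.72), ([0.798, -0.106, 0.026], 0.7), ([0.484, 0.006, 0.026], 0.4)]
press_plate [([0.451, -0.033, 0.041], 0.68)]
gate_blade [([0.452, -0.032, 0.041], 0.67)]
gate []
end_stop [([0.483, 0.001, 0.025], 0.74)]
tape_roll [([0.653, -0.02, 0.026], 0.64)]
tape_measure [([0.686, 0.142, 0.054], 0.67), ([0.608, -0.161, 0.062], 0.55)]
stain_tin [([0.609, -0.16, 0.063], 0.68)]
screwdriver [([0.362, 0.055, 0.022], 0.66)]
side 469.28645637624544 469.28645637624544 319.9237614181417 238.7255625826368 [[-0.7955 -0.4568  0.3981  0.1754]
 [-0.6059  0.6017 -0.5205  0.3927]
 [-0.0018 -0.6552 -0.7554  0.6875]
 [ 0.      0.      0.      1.    ]]
chute [([0.522, 0
[... 634 characters left out ...]
)]
stain_tin [([0.608, -0.148, 0.057], 0.57)]
screwdriver [([0.359, 0.058, 0.022], 0.92)]
{'t': 1.2, 'joint_positions': array([ 80.7418,  28.6995, -24.4638,  88.831 ,  12.6529,  65.22  ,
       -12.0489]), 'joint_velocities': array([ 0.068 ,  0.0726, -0.0046, -0.0017, -0.078 , -0.071 ,  0.0289]), 'joint_torque': array([ -0.0003, -56.9376,  -5.8106, -28.1327,   0.0128,   0.0021,
         0.    ]), 'tool_pos': array([ 0.2679, -0.5922,  0.2313]), 'tcp_rot': array([[ 0.9111,  0.4122,  0.    ],
       [ 0.4122, -0.9111, -0.    ],
       [-0.    ,  0.    , -1.    ]]), 'force': array([-0.1216, -0.3524,  0.2886]), 'wrist_torque': array([-0.0032, -0.0401, -0.0284]), 'grip_width': 0.08544577067026245}
```

View pics/top0.png

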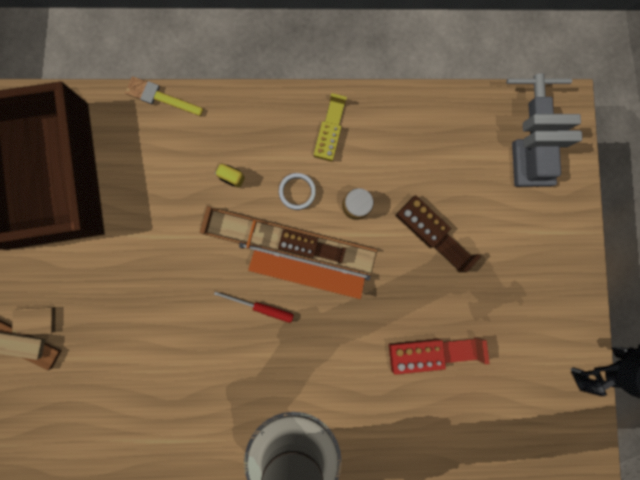

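View pics/side0.png

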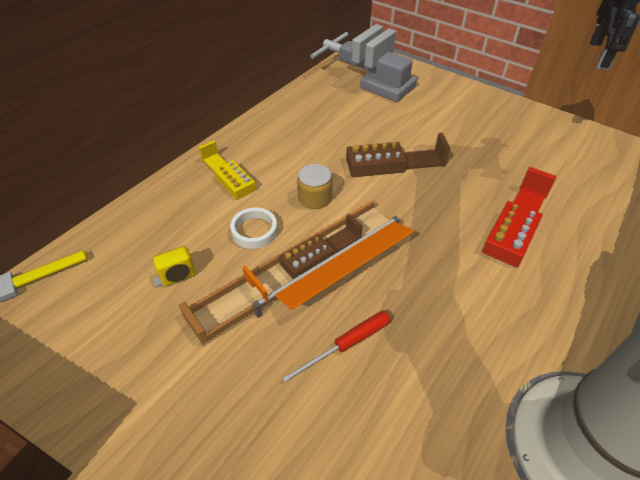

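```bash
cat > fit.py <<'E'
from h import *
from scipy.optimize import least_squares
P={n:bot.get_image(n) for n in ['top','side']}
import pickle; pickle.dump(P,open('P0.pkl','wb'))
for n,b in [('top',(190,190,210,120)),('side',(170,190,260,160))]:
    x,y,w,h=b; c=P[n]['color'][y:y+h,x:x+w]
    cv2.imwrite(f'pics/{n}_crop.png',cv2.cvtColor(cv2.resize(c,None,fx=3,fy=3,interpolation=cv2.INTER_CUBIC),cv2.COLOR_RGB2BGR))
E
python3 fit.py
```

```text
(no output)
```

View pics/top_crop.png

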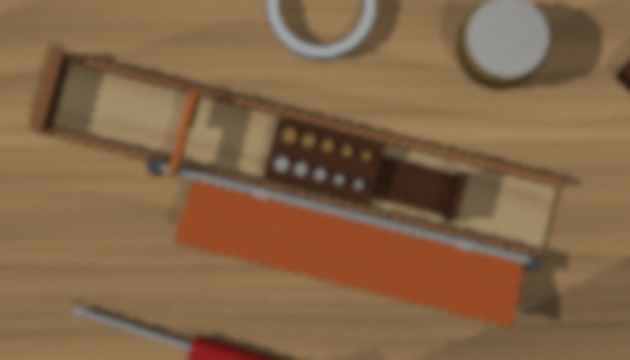

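View pics/side_crop.png

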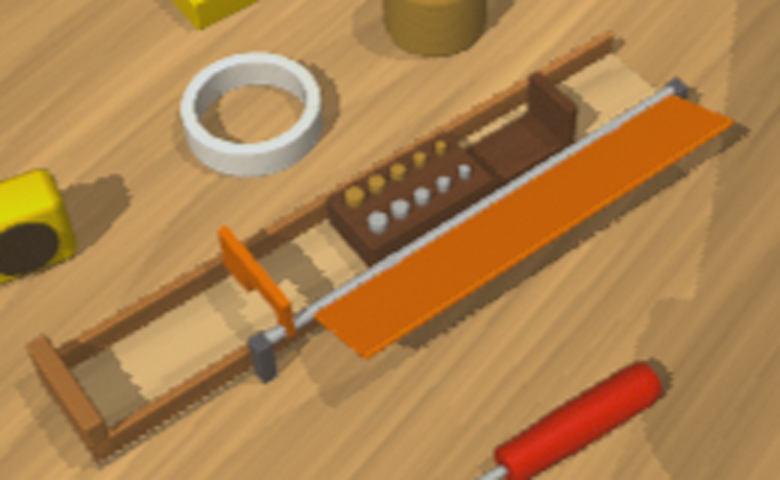

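```bash
cat > fit2.py <<'E'
from h import *
import pickle
from scipy.optimize import least_squares
P=pickle.load(open('P0.pkl','rb'))
off={'top':(190,190),'side':(170,190)}
c,s=np.cos(.38),np.sin(.38)
# plate mid-plane assumed through hinge; top surface +2mm
ox,oz=37+60*c-2*s,30+60*s+2*c
obs=[('top',(55,ox,oz),(176,242)),('top',(-220,ox,oz),(512,326)),('top',(-235,-34,24),(578,180)),
('side',(55,ox,oz),(367,356)),('side',(-220,ox,oz),(735,122)),('side',(-235,-34,24),(613,38))]
def W(p,q): 
    t=p[2]; return np.array([p[0]+np.cos(t)*q[0]/1e3-np.sin(t)*q[1]/1e3,p[1]+np.sin(t)*q[0]/1e3+np.cos(t)*q[1]/1e3,q[2]/1e3])
def px(n,uv): return np.array(uv)/3+off[n]
def res(p): return np.concatenate([np.array(proj(P[n],W(p,q)))-px(n,uv) for n,q,uv in obs])
r=least_squares(res,[.48,0,1.8]); p=r.x
if __name__=='__main__':
    print(p,np.degrees(p[2]),np.round(r.fun.reshape(-1,2),1))
    def inch(w): t=p[2];d=w[:2]-p[:2]; return np.round([1e3*(np.cos(t)*d[0]+np.sin(t)*d[1]),1e3*(-np.sin(t)*d[0]+np.cos(t)*d[1])],1)
    for n,uv,z,l in [('top',(466,178),.046,'tab rear top'),('top',(458,217),.046,'tab rear top'),('top',(280,118),.032,'block front'),('top',(268,188),.032,'block front'),('side',(328,195),.032,'blk front top far'),('side',(370,262),.006,'blk front foot near'),('side',(576,95),.046,'tab top near front'),('side',(530,78),.046,'tab top far front')]:
        print(l,n,inch(ray(P[n],*px(n,uv),z)))
    for q in [(70,-13,23),(180,0,6),(-235,0,6)]: print(q,W(p,q))
    for nm,w in [('screwdriver',[.36,.056]),('tape_roll',[.65,-.017]),('tin',[.608,-.155]),('meas',[.684,.148])]: print(nm,inch(np.array(w)))
    for n in P:
        im=P[n]['color'][:,:,::-1].copy(); x,y=off[n]
        im=cv2.resize(im[y:y+160,x:x+260],None,fx=3,fy=3,interpolation=cv2.INTER_CUBIC)
        def L(a,b,col=(255,0,0)):
            A,B=[tuple(int(v) for v in (np.array(proj(P[n],W(p,q)))-off[n])*3) for q in(a,b)]; cv2.line(im,A,B,col,1)
        for y_ in(-34,-28,28,34): L((-235,y_,24),(180,y_,24))
        L((180,-34,48),(180,34,48),(0,255,0));L((180,-34,42),(180,34,42),(0,0,255))
        L((55,ox,oz),(-220,ox,oz)); L((55,37,32),(-220,37,32)); L((70,-26,56),(70,0,56),(0,255,0)); L((-235,-28,6),(-235,28,6))
        cv2.imwrite(f'pics/{n}_ov.png',im)
E
python3 fit2.py
```

```text
[0.52988666 0.02061459 1.30138168] 74.56367779307516 [[-0.6 -0.7]
 [ 0.4  0.8]
 [-5.   0.2]
 [ 0.1 -0.7]
 [ 1.5 -0.9]
 [ 0.6 -3.2]]
tab rear top top [-155.7  -14. ]
tab rear top top [-157.2   17.7]
block front top [  0.9 -24. ]
block front top [-4.4 33.2]
blk front top far side [  2.3 -25.9]
blk front foot near side [ 0.8 13.6]
tab top near front side [-159.8   11.3]
tab top far front side [-146.3  -17.4]
(70, -13, 23) [0.56104942 0.08462929 0.023     ]
(180, 0, 6) [0.57779677 0.19412142 0.006     ]
(-235, 0, 6) [ 0.46733736 -0.20590823  0.006     ]
screwdriver [-11.1 173.2]
tape_roll [  -4.3 -125.8]
tin [-148.5 -122. ]
meas [ 163.8 -114.6]
```

View pics/top_ov.png

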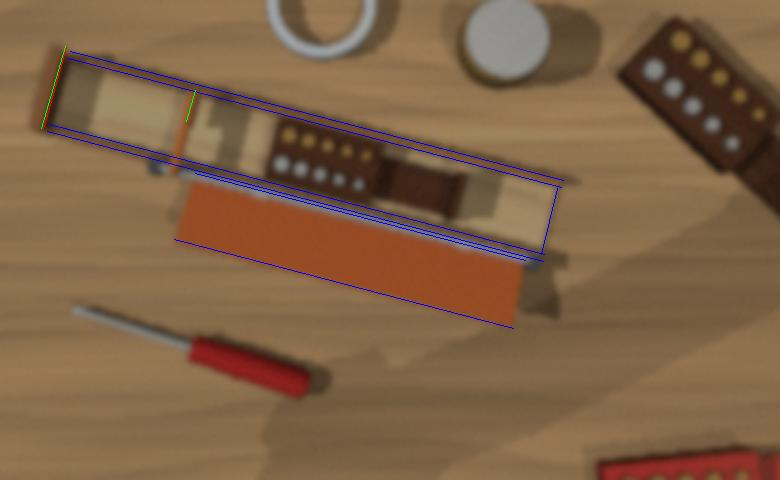

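View pics/side_ov.png

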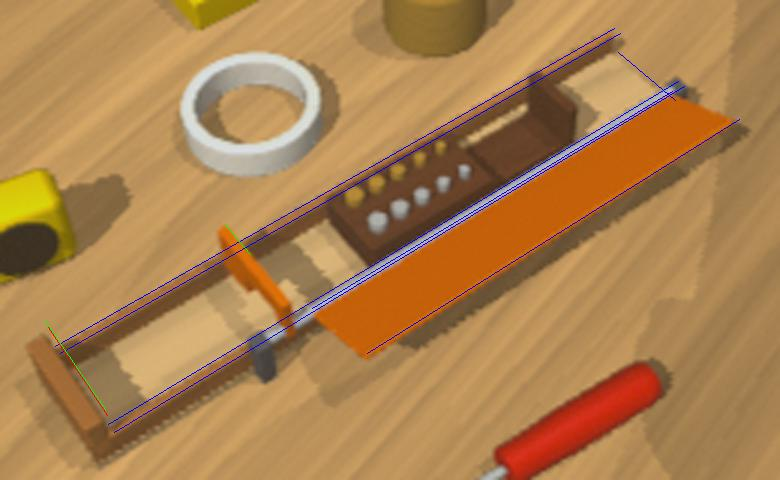

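```bash
python3 - <<'E'
import re
s=open('fit2.py').read()
s=s.replace("('top',(-235,-34,24),(578,180)),","('top',(-220,37,30),(528,264)),('top',(-235,28,6),(545,252)),").replace("('side',(-235,-34,24),(613,38))]","('top',(67,-26,56),(199,93)),('side',(67,-26,56),(226,228)),('side',(-235,-34,24),(613,38)),('side',(180,34,6),(105,440))]")
open('fit2.py','w').write(s)
E
python3 fit2.py
```

```text
[0.53127901 0.02162628 1.29343167] 74.10817554796577 [[-1.3 -1.6]
 [-0.6  0.9]
 [-1.6 -1.1]
 [-1.9  0.9]
 [-1.5 -0.7]
 [ 0.9 -0.2]
 [-0.3 -1.4]
 [ 0.4 -2.2]
 [ 0.5 -2.7]
 [ 3.5  2.5]]
tab rear top top [-156.9  -14.2]
tab rear top top [-158.6   17.5]
block front top [ -0.3 -22.9]
block front top [-6.  34.2]
blk front top far side [  1.1 -24.8]
blk front foot near side [-0.7 14.7]
tab top near front side [-161.2   11.1]
tab top far front side [-147.5  -17.5]
(70, -13, 23) [0.56294969 0.08539122 0.023     ]
(180, 0, 6) [0.58056696 0.19474675 0.006     ]
(-235, 0, 6) [ 0.46693084 -0.20439211  0.006     ]
screwdriver [-13.8 174.1]
tape_roll [  -4.6 -124.8]
tin [-148.9 -122.2]
meas [ 163.4 -112.3]
```

View pics/top_ov.png

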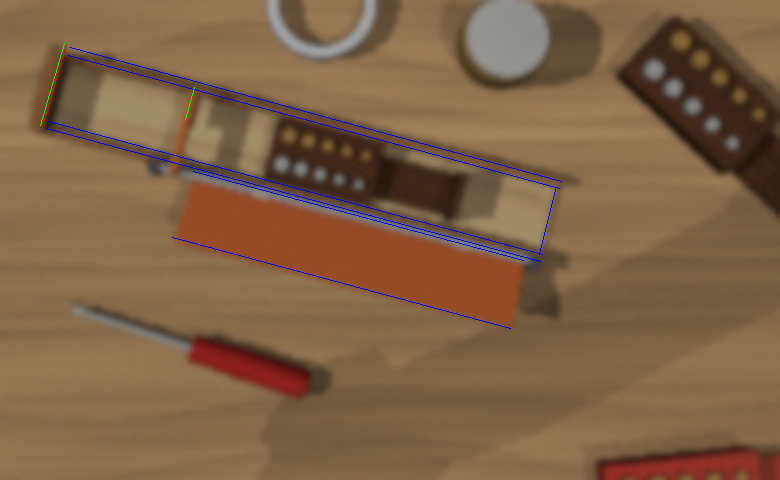

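View pics/side_ov.png

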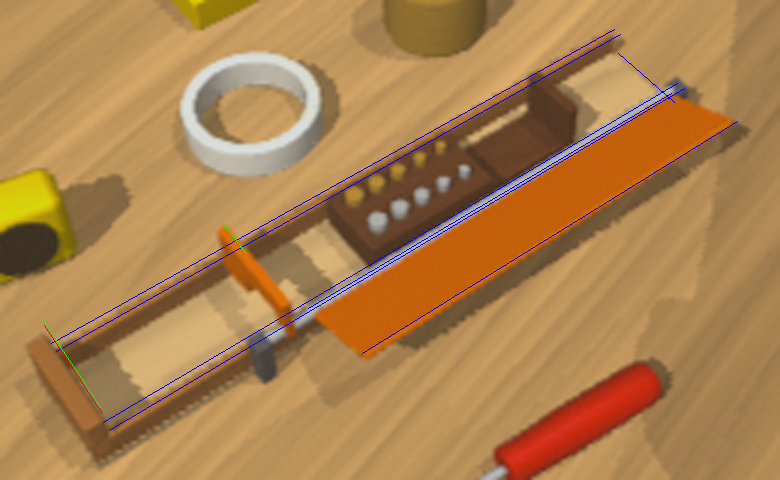

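Call:
play_rows(increments=[[[0.034,-0.033,0,0,0,-5,0.27],[0.068,-0.066,0,0,0,-10,0.27],[0.102,-0.1,0,0,0,-15,0.27],[0.137,-0.134,0,0,0,-20,0.27],[0.172,-0.168,0,0,0,-25,0.27]]], force=40)

```text
t: 1.8
tool_pos: [0.3559, -0.3665, 0.2315]
tcp_rot: [[0.649, 0.761, 0.0], [0.761, -0.649, -0.001], [-0.0, 0.001, -1.0]]
force: [0.4, -0.7, 0.3]
grip_width: 0.0626
```

Call:
play_rows(increments=[[[0.045,-0.016,0.012,0,0,-5,0.27],[0.09,-0.031,0.024,0,0,-10,0.27],[0.136,-0.047,0.036,0,0,-15,0.27],[0.182,-0.063,0.048,0,0,-20,0.27],[0.227,-0.078,0.06,0,0,-25,0.27]]])

```text
t: 2.3
tool_pos: [0.4447, -0.1437, 0.1714]
tcp_rot: [[0.267, 0.964, 0.001], [0.964, -0.267, -0.001], [-0.001, 0.001, -1.0]]
force: [2.3, -1.1, 0.4]
grip_width: 0.0624
```

Call:
play_rows(increments=[[[0,0,0.03,0,0,0,0.27],[0,0,0.06,0,0,0,0.27],[0,0,0.085,0,0,0,0.27],[0,0,0.085,0,0,0,0.27]]])

```text
t: 2.7
tool_pos: [0.4418, -0.1443, 0.0838]
tcp_rot: [[0.269, 0.963, -0.005], [0.963, -0.269, 0.002], [0.001, -0.006, -1.0]]
force: [-1.1, 0.9, 0.4]
grip_width: 0.0621
```

```bash
cat > look.py <<'E'
import sys
from h import *
for n in sys.argv[2:]:
    p=bot.get_image(n); save(p,f'{n}{sys.argv[1]}.png')
o=bot.get_obs(); print(o['t'],o['tool_pos'],o['force'],o['grip_width'])
E
python3 look.py 1 wrist side top
```

```text
2.85 [ 0.44498636 -0.145292    0.08730475] [0.04715359 0.29989603 0.26080581] 0.062426816159762116
```

View pics/wrist1.png

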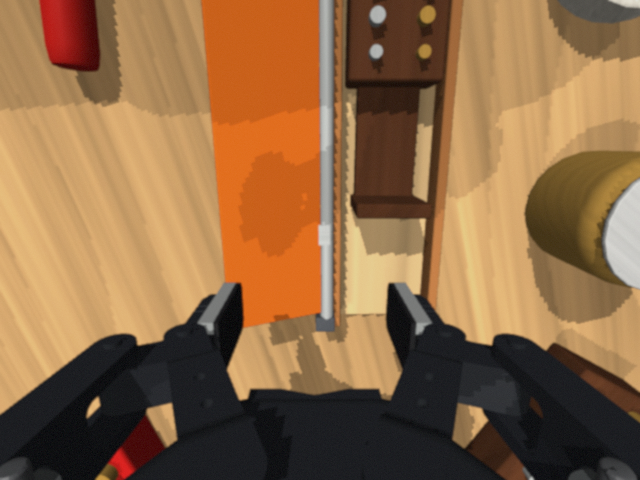

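View pics/side1.png

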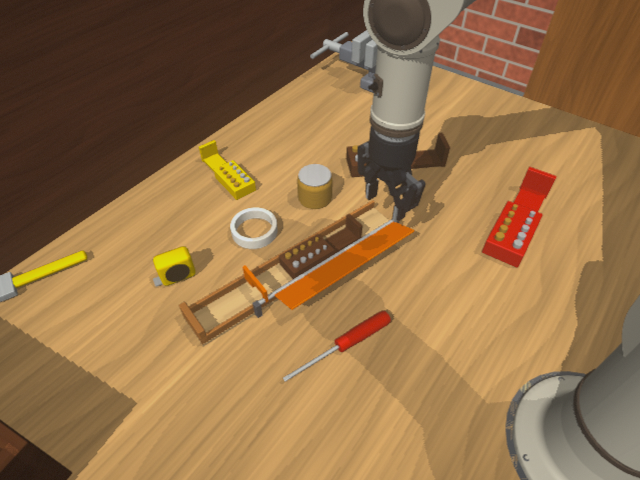

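View pics/top1.png

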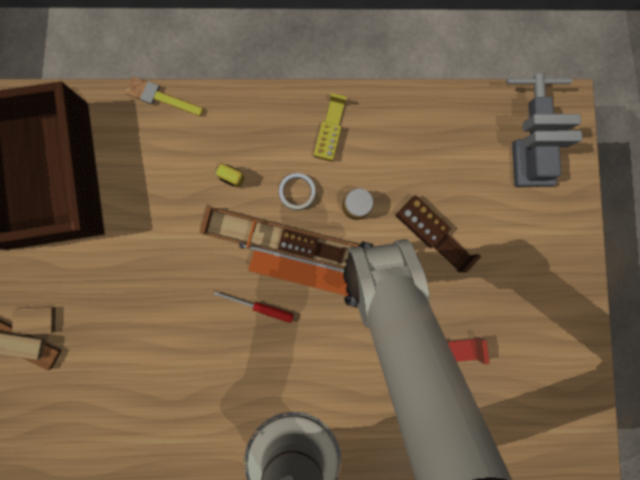

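```bash
python3 - <<'E'
from h import *
p=bot.get_image('wrist');o=bot.get_obs();R=o['tcp_rot'];t=o['tool_pos'];print(t)
def T(u,v,z): return np.round(1e3*(R.T@(ray(p,u,v,z)-t)),1)
for l,u,v,z in [('tab top rear L',357,217,.046),('tab top rear R',430,217,.046),('tab top front L',352,197,.046),('tab front R',428,205,.046),('plate end outer',243,327,.053),('plate end at hinge',322,318,.031),('entry floor L',345,315,.006),('entry floor R',418,315,.006),('plate outer far',204,0,.053),('wall R top inner',437,220,.024),('blk rear top L',348,86,.032),('blk rear top R',441,84,.032),('floor chute far wall foot', 425,220,.006)]:
    print(l,T(u,v,z))
for y in(-.0315,-.046,.0315,.046): print(y,proj(p,t+R@np.array([0,y,0])))
E
```

```text
[ 0.44529667 -0.1455604   0.08766095]
tab top rear L [28.4 22.7 41.7]
tab top rear R [28.5 62.8 41.8]
tab top front L [39.5 19.7 41.7]
tab front R [35.1 61.1 41.8]
plate end outer [-34.8 -41.7  34.6]
plate end at hinge [-41.    4.3  56.7]
entry floor L [-52.2  21.6  81.7]
entry floor R [-52.2  74.3  81.8]
plate outer far [129.6 -50.4  34.5]
wall R top inner [21.9 74.8 63.8]
blk rear top L [97.  17.3 55.7]
blk rear top R [98.  67.  55.8]
floor chute far wall foot [18.  73.4 81.8]
-0.0315 (np.float64(246.2029056199351), np.float64(297.4672923192264))
-0.046 (np.float64(214.20566612113242), np.float64(297.4424133494527))
0.0315 (np.float64(385.2296126842817), np.float64(297.57539043321896))
0.046 (np.float64(417.2287939326077), np.float64(297.6002709127706))
```

Call:
play_rows(increments=[[[0,0.0035,0.015,0,0,0,0.27],[0,0.0035,0.03,0,0,0,0.27],[0,0.0035,0.04,0,0,0,0.27],[0,0.0035,0.05,0,0,0,0.27],[0,0.0035,0.05,0,0,0,0.27]]])

```text
t: 3.4
tool_pos: [0.447, -0.1461, 0.0354]
tcp_rot: [[0.27, 0.963, -0.001], [0.963, -0.27, 0.0], [0.0, -0.001, -1.0]]
force: [-0.6, -0.8, 1.8]
grip_width: 0.0628
```

Call:
play_rows(increments=[[[0,0,0.006,0,0,0,0.27],[0,0,0.012,0,0,0,0.27],[0,0,0.012,0,0,0,0.27]]])

```text
t: 3.7
tool_pos: [0.4473, -0.146, 0.0239]
tcp_rot: [[0.27, 0.963, -0.0], [0.963, -0.27, 0.0], [0.0, -0.0, -1.0]]
force: [-1.5, 0.4, 2.4]
grip_width: 0.0623
```

```bash
python3 look.py 2 wrist side
```

```text
3.8 [ 0.44731097 -0.1460595   0.024255  ] [-1.23014833 -0.59049205  2.44229532] 0.06259040325748029
```

View pics/wrist2.png

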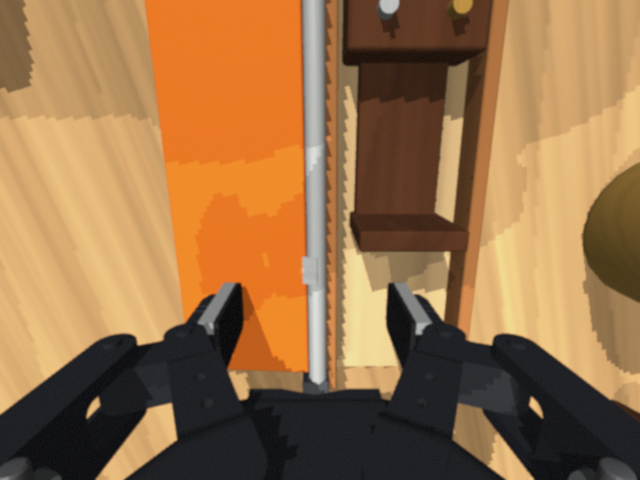

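```bash
python3 -c "
import cv2
i=cv2.imread('pics/side2.png')[180:340,170:430]
cv2.imwrite('pics/side2c.png',cv2.resize(i,None,fx=3,fy=3,interpolation=cv2.INTER_CUBIC))"
```

```text
(no output)
```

View pics/side2c.png

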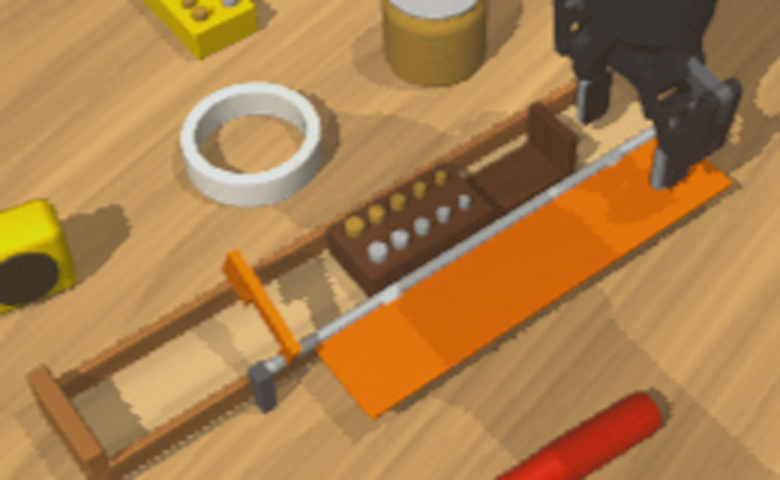

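```bash
python3 - <<'E'
from fit2 import *
p=P['side']
for g in (0,.3,.4,.5,.6,.7):
    a=.38-g;c,s=np.cos(a),np.sin(a)
    q=(55,37+60*c-2*s,30+60*s+2*c)
    out=[]
    for ch in ([.530,.021,np.radians(74.5)],[.5299,.0206,1.3014],[.5313,.0216,1.2934]): out+=list(np.round(proj(p,W(ch,q)),1))
    # blade far top corner (67,-26,56)
    ry,rz=-26-37,56-30; y=ry*np.cos(g)+rz*np.sin(g)+37; z=-ry*np.sin(g)+rz*np.cos(g)+30
    print(g,out,'blade',np.round(proj(p,W([.530,.021,np.radians(74.5)],(67,y,z))),1))
E
```

```text
0 [np.float64(292.2), np.float64(308.1), np.float64(292.5), np.float64(308.0), np.float64(290.8), np.float64(308.0)] blade [246.6 264.1]
0.3 [np.float64(294.4), np.float64(315.9), np.float64(294.6), np.float64(315.8), np.float64(293.0), np.float64(315.8)] blade [248.6 261.6]
0.4 [np.float64(294.6), np.float64(318.1), np.float64(294.9), np.float64(317.9), np.float64(293.3), np.float64(318.0)] blade [249.7 261.5]
0.5 [np.float64(294.7), np.float64(319.9), np.float64(295.0), np.float64(319.8), np.float64(293.4), np.float64(319.8)] blade [251.1 261.7]
0.6 [np.float64(294.6), np.float64(321.5), np.float64(294.9), np.float64(321.3), np.float64(293.3), np.float64(321.4)] blade [252.6 262.3]
0.7 [np.float64(294.3), np.float64(322.7), np.float64(294.5), np.float64(322.6), np.float64(293.0), np.float64(322.6)] blade [254.3 263.3]
```

Call:
play_rows(increments=[[[0,0,0.007,0,0,0,0.27],[0,0,0.007,0,0,0,0.27],[0.006,0,0.007,0,0,0,0.27],[0.012,0,0.007,0,0,0,0.27],[0.018,0,0.007,0,0,0,0.27]]])

```text
t: 4.3
tool_pos: [0.4522, -0.1287, 0.0174]
tcp_rot: [[0.27, 0.963, -0.0], [0.963, -0.27, -0.001], [-0.001, -0.0, -1.0]]
force: [-1.7, -4.3, 3.5]
grip_width: 0.0621
```

```bash
python3 look.py 3 wrist side; python3 -c "
import cv2
i=cv2.imread('pics/side3.png')[180:340,170:430]
cv2.imwrite('pics/side3c.png',cv2.resize(i,None,fx=3,fy=3,interpolation=cv2.INTER_CUBIC))"
```

```text
4.4 [ 0.45257788 -0.12763283  0.01744748] [-0.65579221  0.0201634   3.30737937] 0.06250364114432576
```

View pics/side3c.png

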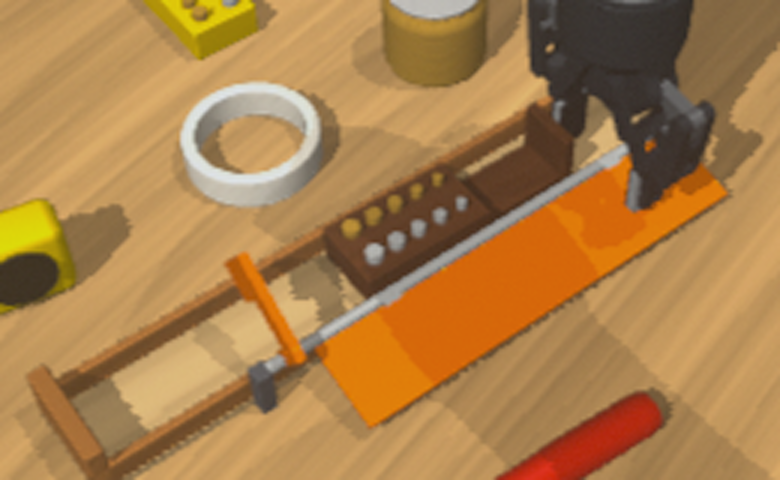

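View pics/wrist3.png

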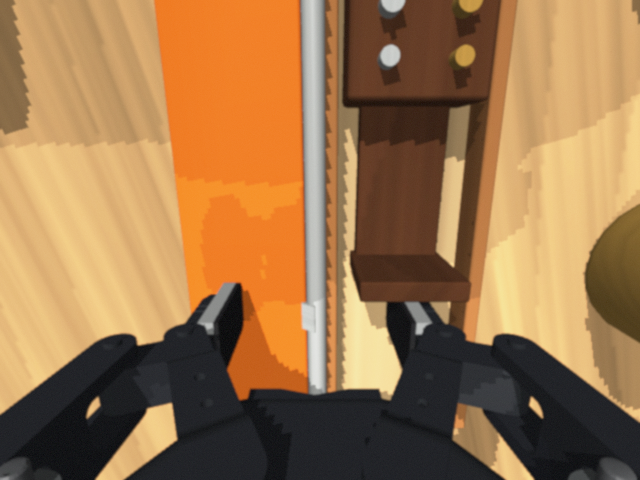

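Call:
play_rows(increments=[[[0.008,0,0,0,0,0,0.27],[0.016,0,0,0,0,0,0.27],[0.024,0,0,0,0,0,0.27],[0.032,0,0,0,0,0,0.27],[0.04,0,0,0,0,0,0.27]]])

```text
t: 4.9
tool_pos: [0.4632, -0.0896, 0.0173]
tcp_rot: [[0.27, 0.963, -0.0], [0.963, -0.27, -0.0], [-0.0, -0.0, -1.0]]
force: [-2.2, -3.4, 2.6]
grip_width: 0.0624
```

```bash
python3 look.py 4 wrist side; python3 -c "
import cv2
i=cv2.imread('pics/side4.png')[180:340,170:430]
j=cv2.imread('pics/wrist4.png')
cv2.imwrite('pics/c4.png',cv2.resize(i,None,fx=3,fy=3,interpolation=cv2.INTER_CUBIC))"
```

```text
5.0 [ 0.46371413 -0.08808908  0.01739093] [-0.80553033  2.00110347  3.5922267 ] 0.06259892860376405
```

View pics/c4.png

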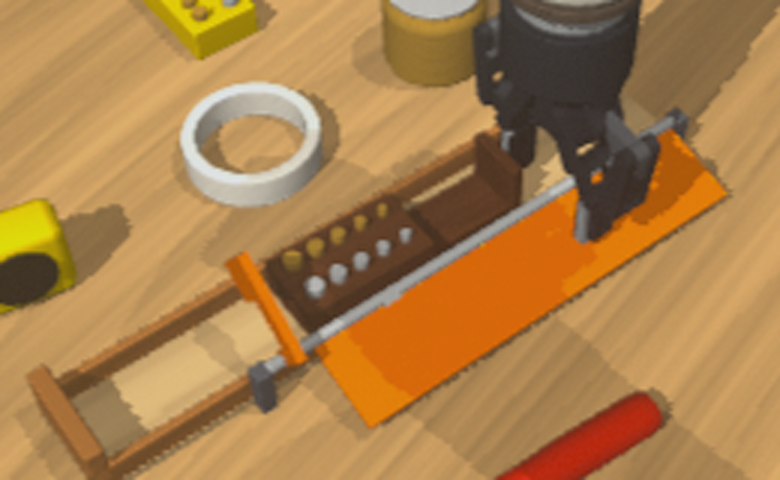

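View pics/wrist4.png

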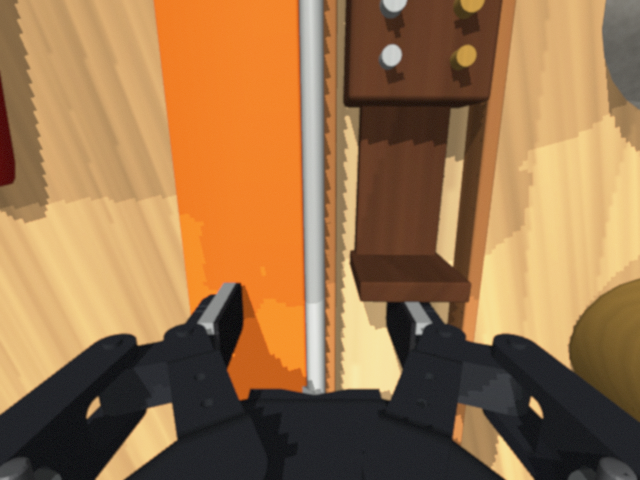

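Call:
play_rows(increments=[[[0.008,0,0,0,0,0,0.27],[0.016,0,0,0,0,0,0.27],[0.024,0,0,0,0,0,0.27],[0.032,0,0,0,0,0,0.27],[0.04,0,0,0,0,0,0.27]]])

```text
t: 5.5
tool_pos: [0.474, -0.0511, 0.0172]
tcp_rot: [[0.27, 0.963, -0.0], [0.963, -0.27, 0.0], [-0.0, -0.0, -1.0]]
force: [-1.8, -3.4, 1.9]
grip_width: 0.0623
```

Call:
play_rows(increments=[[[0.008,0,0,0,0,0,0.27],[0.016,0,0,0,0,0,0.27],[0.024,0,0,0,0,0,0.27],[0.032,0,0,0,0,0,0.27],[0.04,0,0,0,0,0,0.27]]])

```text
t: 6.0
tool_pos: [0.4848, -0.0126, 0.0173]
tcp_rot: [[0.27, 0.963, -0.0], [0.963, -0.27, 0.0], [-0.0, -0.0, -1.0]]
force: [-2.2, -3.2, 2.8]
grip_width: 0.0622
```

```bash
python3 look.py 5 wrist side; python3 -c "
import cv2
i=cv2.imread('pics/side5.png')[180:340,170:430]
cv2.imwrite('pics/c5.png',cv2.resize(i,None,fx=3,fy=3,interpolation=cv2.INTER_CUBIC))"
```

```text
6.1 [ 0.48531239 -0.0110029   0.01746203] [-1.17149413  1.63890025  2.86316869] 0.06255717778350994
```

View pics/c5.png

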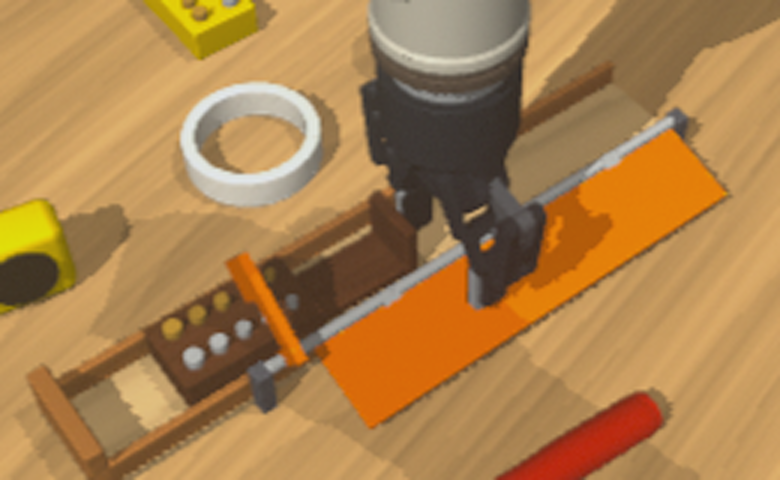

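View pics/wrist5.png

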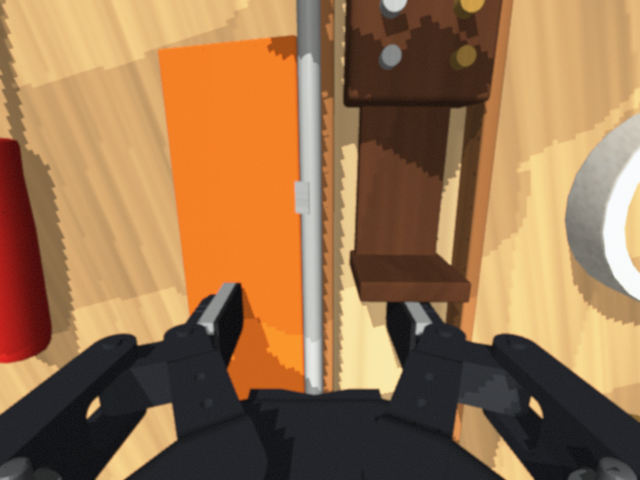

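Call:
play_rows(increments=[[[0.008,0,0,0,0,0,0.27],[0.016,0,0,0,0,0,0.27],[0.024,0,0,0,0,0,0.27],[0.032,0,0,0,0,0,0.27],[0.04,0,0,0,0,0,0.27]]])

```text
t: 6.6
tool_pos: [0.4956, 0.0257, 0.0173]
tcp_rot: [[0.27, 0.963, -0.0], [0.963, -0.27, -0.0], [-0.0, -0.0, -1.0]]
force: [-1.3, -2.8, 2.7]
grip_width: 0.0622
```

Call:
play_rows(increments=[[[0.003,0,0,0,0,0,0.27],[0.006,0,0,0,0,0,0.27],[0.009,0,0,0,0,0,0.27],[0.012,0,0,0,0,0,0.27]]])

```text
t: 7.0
tool_pos: [0.4988, 0.0362, 0.0174]
tcp_rot: [[0.271, 0.963, -0.0], [0.963, -0.271, -0.001], [-0.001, 0.0, -1.0]]
force: [-2.4, -4.3, 3.5]
grip_width: 0.062
```

```bash
python3 look.py 6 wrist side; python3 -c "
import cv2
i=cv2.imread('pics/side6.png')[180:340,170:430]
cv2.imwrite('pics/c6.png',cv2.resize(i,None,fx=3,fy=3,interpolation=cv2.INTER_CUBIC))"
```

```text
7.1 [0.49899661 0.03708462 0.0173973 ] [-1.48756476 -1.9857173   3.66372288] 0.062253499386206744
```

View pics/c6.png

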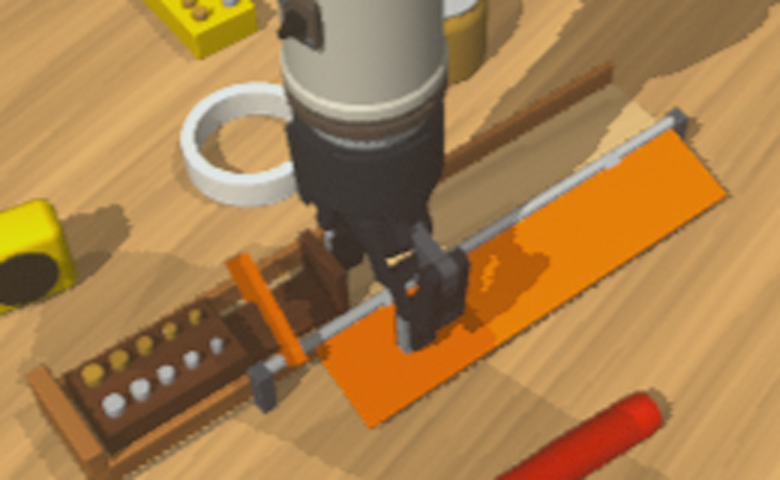

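View pics/wrist6.png

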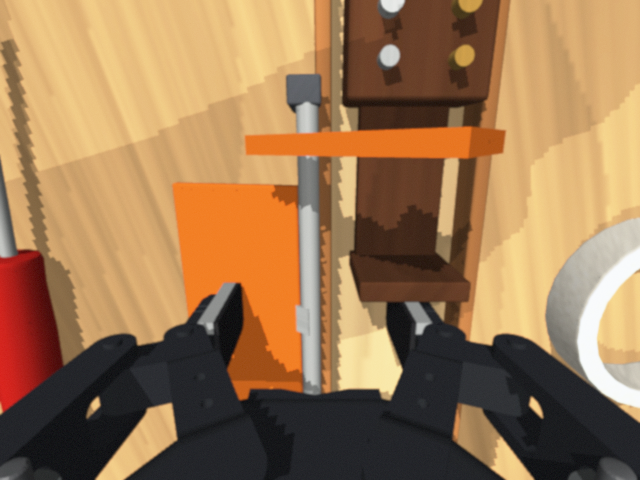

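Call:
play_rows(increments=[[[0.002,0,0,0,0,0,0.27],[0.004,0,0,0,0,0,0.27],[0.006,0,0,0,0,0,0.27],[0.006,0,0,0,0,0,0.27]]])

```text
t: 7.5
tool_pos: [0.5003, 0.0418, 0.0174]
tcp_rot: [[0.271, 0.963, -0.0], [0.963, -0.271, -0.001], [-0.001, -0.0, -1.0]]
force: [-2.1, -4.4, 4.2]
grip_width: 0.0619
```

Call:
play_rows(increments=[[[0.001,0,0,0,0,0,0.27],[0.002,0,0,0,0,0,0.27],[0.003,0,0,0,0,0,0.27],[0.003,0,0,0,0,0,0.27]]])

```text
t: 7.9
tool_pos: [0.5004, 0.0419, 0.0173]
tcp_rot: [[0.273, 0.962, -0.002], [0.962, -0.273, -0.005], [-0.005, -0.001, -1.0]]
force: [-5.3, -10.9, 10.1]
grip_width: 0.0624
```

```bash
python3 look.py 7 wrist side; python3 -c "
import cv2
i=cv2.imread('pics/side7.png')[250:350,160:300]
cv2.imwrite('pics/c7.png',cv2.resize(i,None,fx=5,fy=5,interpolation=cv2.INTER_CUBIC))"
```

```text
8.0 [0.50033183 0.04188296 0.01733689] [ -4.75959704 -10.61617765  10.07336013] 0.06263419272458566
```

View pics/c7.png

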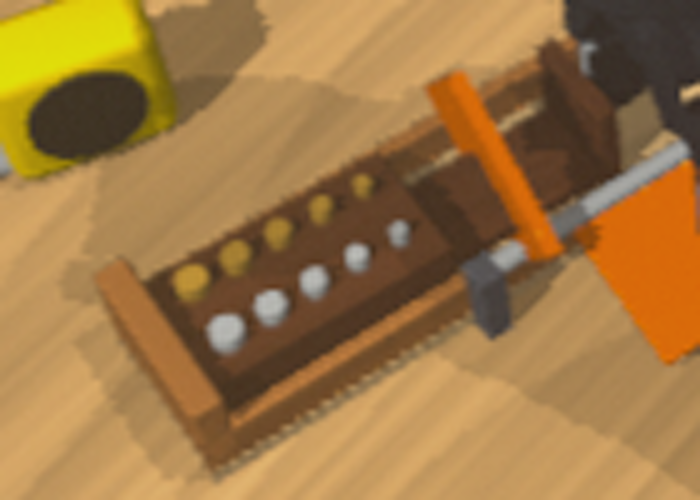

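Call:
play_rows(increments=[[[-0.004,0,0,0,0,0,0.27],[-0.008,0,0,0,0,0,0.27],[-0.012,0,0,0,0,0,0.27],[-0.014,0,0,0,0,0,0.27],[-0.014,0,0,0,0,0,0.27]]])

```text
t: 8.5
tool_pos: [0.4978, 0.0323, 0.0174]
tcp_rot: [[0.27, 0.963, 0.001], [0.963, -0.27, 0.001], [0.001, 0.0, -1.0]]
force: [-0.1, 3.0, 3.0]
grip_width: 0.0626
```

Call:
play_rows(increments=[[[0,0,-0.007,0,0,0,0.27],[0,0,-0.014,0,0,0,0.27],[0,0,-0.022,0,0,0,0.27],[0,0,-0.03,0,0,0,0.27],[0,0,-0.045,0,0,0,0.27]]])

```text
t: 9.0
tool_pos: [0.4964, 0.0314, 0.0625]
tcp_rot: [[0.27, 0.963, -0.002], [0.963, -0.27, -0.001], [-0.001, -0.002, -1.0]]
force: [0.1, -0.1, 0.4]
grip_width: 0.0622
```

Call:
play_rows(increments=[[[0,0,-0.03,0,0,0,0.27],[0,0,-0.06,0,0,0,0.27],[-0.02,0,-0.1,0,0,0,0.27],[-0.04,0,-0.12,0,0,0,0.27],[-0.06,0,-0.12,0,0,0,0.27]]])

```text
t: 9.5
tool_pos: [0.4831, -0.0263, 0.1863]
tcp_rot: [[0.269, 0.963, 0.006], [0.963, -0.269, -0.002], [-0.0, 0.006, -1.0]]
force: [0.2, 0.4, -0.4]
grip_width: 0.0622
```

```bash
python3 look.py 8 wrist side; python3 -c "
import cv2
i=cv2.imread('pics/side8.png')[180:340,170:430]
cv2.imwrite('pics/c8.png',cv2.resize(i,None,fx=3,fy=3,interpolation=cv2.INTER_CUBIC))"
```

```text
9.6 [ 0.48064331 -0.0291808   0.18353288] [-0.67670624 -0.4432336   0.37944978] 0.0624604542725979
```

View pics/c8.png

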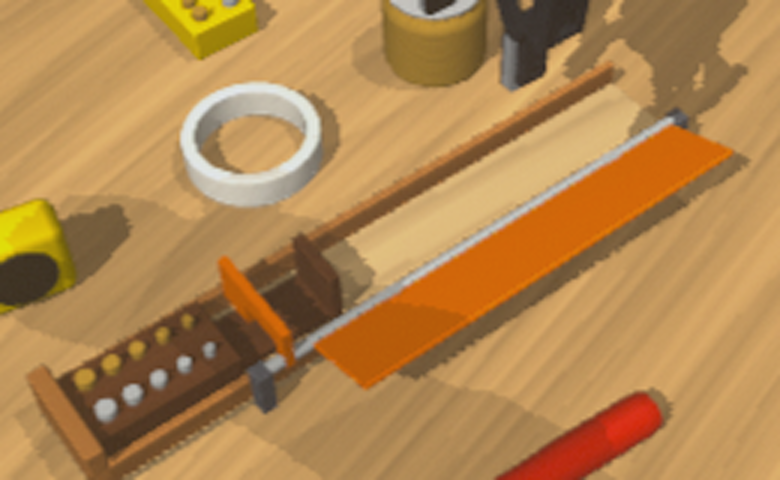

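View pics/wrist8.png

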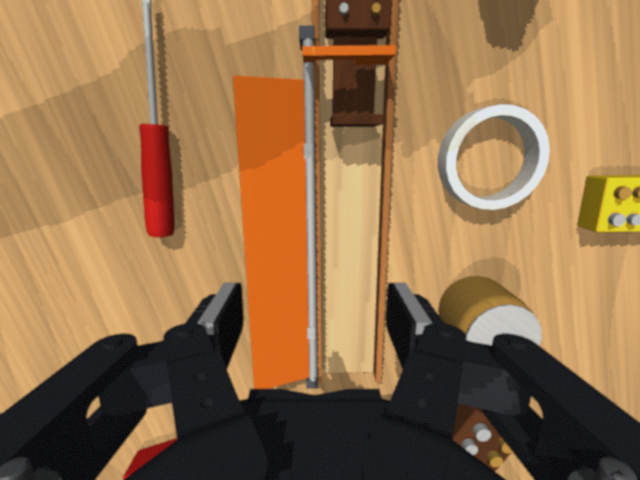

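Call:
play_rows(increments=[[[0,0,0,0,0,0,0.27],[0,0,0,0,0,0,0.27],[0,0,0,0,0,0,0.27]]])

```text
t: 9.9
tool_pos: [0.4811, -0.0246, 0.1821]
tcp_rot: [[0.268, 0.963, -0.001], [0.963, -0.268, 0.001], [0.001, -0.001, -1.0]]
force: [0.4, 0.1, -0.2]
grip_width: 0.0623
```

```bash
python3 -c "
from h import *
bot.close_job(); print(bot.get_obs()['t'])"
```

```text
the job is handed in; nothing more can be done
the job is handed in; nothing more can be done
```

The dark rack is home against the end stop and the gate is shut behind its block; I handed the job in at about 9.9 s. The hand-in gave no verdict.

**What I did:** With the gripper set to 62 mm, one finger held the plate down, and I estimated the gate at about 0.63 rad from the side picture. The other finger pushed the tab until the hand stopped moving and the force rose to about 11 N. I then backed off about 10 mm and lifted away.

**Last checks:**
- **Gate:** in the last side picture the plate corner is back at its starting pixel, so the gate is shut.
- **Rack:** its block sits flat against the end stop. I judged this by eye and from the force rise, not by measuring the gap.
- **Bystanders:** I saw no movement of the tape roll, tape measure, tin or screwdriver, but did not measure their positions again.
- **Hand:** it is well clear, at about 0.18 m height, with no force beyond noise.
- **Gate touching the rack:** I saw no sign of this in the pictures during the push, but contact was not measured directly.

**One disagreement:** pressing to the stated tool height of 25 mm opened the gate only to about 0.42 rad, probably because the part-open fingers stand further back than the tool point. I pressed 7 mm deeper before pushing.

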